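Transfer specimen containers to the analyser rack in reverse order

ROBOT

A 6-joint arm with a two-finger parallel gripper is mounted at the origin on the work surface. World frame = base frame: x ahead of the robot, y to its left, z up, the work surface at z = 0. Lengths are in m, angles in rad, forces in N, time in s.
With the tool pointing down it reaches from about 0.275 to 0.85 m from the base axis. Payload 19 kg.
Tool frame: the origin (TCP) lies on the mounting face of the last link; the fingertips stand 173 mm ahead of it and the grasp point (between the pads) lies 155 mm ahead of it (robot.nose_length is the distance from the TCP to the fingertips, in m); z points along the fingers, y is the line along which they close (so a half turn about z gives the same grasp; the last joint's range is limited). The gripper opens to 85 mm and grips with 20 to 120 N. Pads are 22 mm wide; open, the fingers measure 114 mm over their backs; the gripper's body (76 mm by 85 mm) begins 54 mm behind the grasp point. The pads swing forward as they close: fully open they stand 13 mm farther back than shut.
Start: joints at [-1.276, 0.15, 1.437, -0, 1.554, -0.134], TCP at [0.239, -0.523, 0.405] pointing down, gripper open.
Joint ranges: [-2.8, 2.8], [-0.68, 2.1], [0.12, 2.68], [-1.39, 4.53], [0.16, 2.79], [-2.81, 2.81]. Speed limits (rad/s): [1.89, 1.89, 2.22, 3.01, 3.01, 3.01].

INTERFACE

Orientations are given as a unit quaternion [w, x, y, z].
In Python, from station import robot, cams, order gives the robot as it stands.
- The arm moves only by the shell command python3 -m crank 'ROWS' [OPENING]. ROWS is JSON, a list of rows, each an object with "linear": the shift along the tool's x, y, z in m, a list of three; "dr": the turn, a rotation vector about the tool's x, y, z in rad, a list of three. In form: [{"linear": [tx, ty, tz], "dr": [rx, ry, rz]}, ...]. A call has 1 to 8 rows; each row shifts and turns the commanded pose from where the row before left it, along the tool's axes as they then stand; what a row does not reach is not made up. A row lasts 1/8 s, in which the tool goes at most 62.5 mm and 10.7 degrees, less where a joint would pass 70% of its speed; a pose out of reach is approached as far as the arm can. A call with a gripper value outside its range is refused whole. OPENING is the opening in per cent of the stroke, from 0 (shut) to 100 (fully open), set as the call begins (- or left out, the last holds). The fingers move at their own pace and stop on an object; the grip force is fixed at half the most. Time passes only in rows, so rows that do not move let the fingers close. It gives the time, the measured TCP pose, the force, the opening and the grip force at its end, in the units of the state.
- robot.observe(): the state, without advancing time (a new reading comes with each control period).
- cams.capture(name): name is "scene" or "side" or "wrist"; returns a dict with "pixels" (420x560x3 uint8, red, green, blue), "fx", "fy", "cx", "cy" (pixels), "origin" and "rotation" of the camera in the world; the wrist camera has in their place "T_tool_cam" (4x4, takes a point from camera to tool coordinates, whose origin is the TCP and whose axes are the flange's). Camera axes: x right, y down, z forward; pixel columns grow to the right and rows downward; lengths in m; the calibration is good to about 2 mm. The wrist camera is an equidistant fisheye: a pixel r from the principal point sees the ray r / f radians off the axis. A picture is of the moment at which its call begins: read the wrist's pose just before it. There is no depth.
- order.sign_off(): hands the job in; it is judged then, once.
The state is a dict: "clock": time; "joint_pos": joint angles; "qd": joint speeds; "effort": joint torques, N m; "position": TCP position; "orientation": TCP orientation; "ft_force": force on the tool from outside, world axes, zero at the start; "ft_torque": the same for the moment, N m; "width": finger opening in m; "grasp_force": force on a finger pad.
Only numpy, scipy, OpenCV 4.12 (cv2) and the standard library are available. Lean on these libraries where they do the work, as an engineer would, in place of code of your own. Each camera call takes 0.05 s, during which the arm holds its last target. There are 200 camera calls.

TASK

Move the four capped specimen containers from the full delivery rack into the empty analyser rack, one to a bay and in reverse order: the container next to the delivery rack's upright handle goes into the bay farthest from the analyser rack's handle, the second from the handle into the second farthest, and so on, so that the last one ends up next to the analyser rack's handle. Keep each one upright, set it down on the floor of its bay rather than dropping it, and leave all four standing free.

Things in the scene. Friction and masses are not known exactly. Their poses are not given: they have to be found in the camera images.
- delivery_rack: Delivery rack, full at the start: aluminium plate 268 x 64 x 4 mm with four separate grey cups, rims 22 mm above the table. Fixed, any yaw. Origin on the table under the row's middle; x along the row towards the handle, y across. Places at x = +90 (by the handle), +30, -30, -90 mm. Handle: upright bare-metal loop at x = +134, 54 mm wide, 71 high; none at the other end.
- analyser_rack: Analyser rack, empty at the start: grey moulding with four open bays 56 mm square inside, floors 6 mm, wall tops 22 mm above the table, walls 4 mm. Fixed, any yaw. Origin on the table under the row's middle; x along the row towards the handle, y across. Places at x = +90 (by the handle), +30, -30, -90 mm. Handle: upright bare-metal loop at x = +134, 54 mm wide, 71 high; none at the other end.
- pot_slim: Slim tall round container, 92 mm high: cap 28 mm across (top 20 mm), body 26 mm. White body, paper label, purple cap as on the others. Origin: centre of its underside, z up. At the start upright, within 3 mm of its cup's middle, base 6 mm above the table. Rigid, closed, 40 to 130 g.
- pot_wide: Wide squat round container, 58 mm high: cap 40 mm across (top 20 mm), body 38 mm. White body, paper label, purple cap as on the others. Origin: centre of its underside, z up. At the start upright, within 3 mm of its cup's middle, base 6 mm above the table. Rigid, closed, 40 to 130 g.
- pot_square: Square container, 72 mm high: square cap 34 mm (top 20 mm), square body 32 mm; its flats (normal to x and y) start along the rack's axes within 0.1 rad. White body, paper label, purple cap as on the others. Origin: centre of its underside, z up. At the start upright, within 3 mm of its cup's middle, base 6 mm above the table. Rigid, closed, 40 to 130 g.
- pot_dropper: Dropper bottle, 84 mm high: round body 36 mm across and 44 mm high, flat shoulder, then a narrow cap 20 mm across and 40 mm high. White body, paper label, purple cap as on the others. Origin: centre of its underside, z up. At the start upright, within 3 mm of its cup's middle, base 6 mm above the table. Rigid, closed, 40 to 130 g.
- cup_slim: Fixed grey plastic cup of the delivery rack where the slim container stands at the start; 54 mm square outside, 48 inside, rim 22 and inner floor 6 mm above the table. The four cups look alike, at the rack's four places in any order, axes as the rack's. Origin: centre of its underside, 4 mm above the table.
- cup_wide: Fixed grey plastic cup of the delivery rack where the wide container stands at the start; 54 mm square outside, 48 inside, rim 22 and inner floor 6 mm above the table. The four cups look alike, at the rack's four places in any order, axes as the rack's. Origin: centre of its underside, 4 mm above the table.
- cup_square: Fixed grey plastic cup of the delivery rack where the square container stands at the start; 54 mm square outside, 48 inside, rim 22 and inner floor 6 mm above the table. The four cups look alike, at the rack's four places in any order, axes as the rack's. Origin: centre of its underside, 4 mm above the table.
- cup_dropper: Fixed grey plastic cup of the delivery rack where the dropper container stands at the start; 54 mm square outside, 48 inside, rim 22 and inner floor 6 mm above the table. The four cups look alike, at the rack's four places in any order, axes as the rack's. Origin: centre of its underside, 4 mm above the table.
Not all that is in view belongs to the job. Leave any green or red look-alike of the pot_square alone.

How it is judged:
At the end, for the whole second after the job is handed in: All four stand upright (within 7 degrees) on the floors of the analyser rack's bays (base within 4 mm, within 20 mm of the bay's middle along and across the row), each where its place in the delivery rack is mirrored: nearest the handle there, farthest from it here. Released, at rest (((x of cup_slim in the frame of delivery_rack between 0.08 and 0.1 m and x of pot_slim in the frame of analyser_rack between -0.11 and -0.07 m) or (x of cup_slim in the frame of delivery_rack between 0.02 and 0.04 m and x of pot_slim in the frame of analyser_rack between -0.05 and -0.01 m) or (x of cup_slim in the frame of delivery_rack between -0.04 and -0.02 m and x of pot_slim in the frame of analyser_rack between 0.01 and 0.05 m) or (x of cup_slim in the frame of delivery_rack between -0.1 and -0.08 m and x of pot_slim in the frame of analyser_rack between 0.07 and 0.11 m)) and y of pot_slim in the frame of analyser_rack between -0.02 and 0.02 m and z of pot_slim in the frame of analyser_rack between 0.002 and 0.01 m and angle between each of pot_slim, pot_wide, pot_square, pot_dropper's own z axis and vertical below 0.12 rad and linear speed of each of pot_slim, pot_wide, pot_square, pot_dropper below 0.02 m/s and contact force between each of pot_slim, pot_wide, pot_square, pot_dropper and the fingers below 0.05 N and ((x of cup_wide in the frame of delivery_rack between 0.08 and 0.1 m and x of pot_wide in the frame of analyser_rack between -0.11 and -0.07 m) or (x of cup_wide in the frame of delivery_rack between 0.02 and 0.04 m and x of pot_wide in the frame of analyser_rack between -0.05 and -0.01 m) or (x of cup_wide in the frame of delivery_rack between -0.04 and -0.02 m and x of pot_wide in the frame of analyser_rack between 0.01 and 0.05 m) or (x of cup_wide in the frame of delivery_rack between -0.1 and -0.08 m and x of pot_wide in the frame of analyser_rack between 0.07 and 0.11 m)) and y of pot_wide in the frame of analyser_rack between -0.02 and 0.02 m and z of pot_wide in the frame of analyser_rack between 0.002 and 0.01 m and ((x of cup_square in the frame of delivery_rack between 0.08 and 0.1 m and x of pot_square in the frame of analyser_rack between -0.11 and -0.07 m) or (x of cup_square in the frame of delivery_rack between 0.02 and 0.04 m and x of pot_square in the frame of analyser_rack between -0.05 and -0.01 m) or (x of cup_square in the frame of delivery_rack between -0.04 and -0.02 m and x of pot_square in the frame of analyser_rack between 0.01 and 0.05 m) or (x of cup_square in the frame of delivery_rack between -0.1 and -0.08 m and x of pot_square in the frame of analyser_rack between 0.07 and 0.11 m)) and y of pot_square in the frame of analyser_rack between -0.02 and 0.02 m and z of pot_square in the frame of analyser_rack between 0.002 and 0.01 m and ((x of cup_dropper in the frame of delivery_rack between 0.08 and 0.1 m and x of pot_dropper in the frame of analyser_rack between -0.11 and -0.07 m) or (x of cup_dropper in the frame of delivery_rack between 0.02 and 0.04 m and x of pot_dropper in the frame of analyser_rack between -0.05 and -0.01 m) or (x of cup_dropper in the frame of delivery_rack between -0.04 and -0.02 m and x of pot_dropper in the frame of analyser_rack between 0.01 and 0.05 m) or (x of cup_dropper in the frame of delivery_rack between -0.1 and -0.08 m and x of pot_dropper in the frame of analyser_rack between 0.07 and 0.11 m)) and y of pot_dropper in the frame of analyser_rack between -0.02 and 0.02 m and z of pot_dropper in the frame of analyser_rack between 0.002 and 0.01 m); the robot touches nothing.
It fails at once if a container is tipped by more than 35 degrees (angle between any of pot_slim, pot_wide, pot_square, pot_dropper's own z axis and vertical above 0.61 rad).
It fails at once if a container is dropped: it falls free with its base more than 40 mm above the table ((height (world z) of pot_slim above 0.04 m and contact force between pot_slim and anything else below 0.01 N) or (height (world z) of pot_wide above 0.04 m and contact force between pot_wide and anything else below 0.01 N) or (height (world z) of pot_square above 0.04 m and contact force between pot_square and anything else below 0.01 N) or (height (world z) of pot_dropper above 0.04 m and contact force between pot_dropper and anything else below 0.01 N)).
It also fails if it takes over 120 s, if anything falls off the work surface, if the arm or the gripper's body presses on something with over 40 N, if the wrist force passes 120 N, or if a joint passes its speed limit or range.

## Working session

There is one attempt and no reset: what is moved stays moved. The work goes in short steps, Python scripts to look and compute and a shell command to move; the robot and the scene stay as the last step left them, time stands still between calls to the robot, and variables do not carry over. Pictures are saved under pics/ and viewed, at most 14 in all, crops included, and the job is handed in when it is done.

```bash
mkdir -p pics; ls; python3 - <<'E'
from station import robot,cams
import cv2
print(robot.observe())
for n in("scene","side"):
    c=cams.capture(n); cv2.imwrite(f"pics/{n}0.png",c["pixels"][:,:,::-1])
    print(n,c["fx"],c["fy"],c["cx"],c["cy"],c["origin"],c["rotation"])
c=cams.capture("wrist");cv2.imwrite("pics/wrist0.png",c["pixels"][:,:,::-1]);print({k:v for k,v in c.items() if k!="pixels"})
E
```

```text
pics
{'clock': 0.0, 'joint_pos': array([-1.27601680e+00,  1.50950913e-01,  1.43800505e+00, -1.04958519e-05,
        1.55377201e+00, -1.34016163e-01]), 'qd': array([ 0.00011614, -0.00017151,  0.00085937, -0.00078056,  0.00026335,
        0.00097382]), 'effort': array([ 2.77732899e-03, -7.13062048e+01, -5.70851040e+01,  2.10226235e-04,
        8.87775910e-03, -5.92567812e-05]), 'position': array([ 0.23903258, -0.52292137,  0.40410826]), 'orientation': array([-5.65407386e-04,  9.77104508e-01,  2.12759153e-01, -5.08106445e-05]), 'ft_force': array([ 0.03192715, -0.60210949,  0.85315773]), 'ft_torque': array([ 0.00414835, -0.0112618 ,  0.02588893]), 'grasp_force': 0.0, 'width': 0.08552400409477848}
scene 426.75828304703333 426.75828304703333 288.29601277832273 213.33193113350896 [ 0.91217244 -0.56815263  0.56177532] [-0.41112519  0.86354406  0.26815946 -0.11557784]
side 386.05756419210775 386.05756419210775 281.8264003867686 210.3575175050733 [ 0.51434313 -0.63064871  0.54338464] [-0.43615582  0.89822339 -0.05190106  0.01640528]
{'fx': 325.19226210127806, 'fy': 325.19226210127806, 'cx': 278.19950323715693, 'cy': 212.72278321344706, 'T_tool_cam': array([[-1.13159304e-04, -9.57518364e-01, -2.88372278e-01,
         7.44499463e-02],
       [ 9.99999465e-01,  1.88037444e-04, -1.01677093e-03,
         1.22535392e-04],
       [ 1.02780162e-03, -2.88372239e-01,  9.57517830e-01,
         3.13117348e-02],
       [ 0.00000000e+00,  0.00000000e+00,  0.00000000e+00,
         1.00000000e+00]])}
```

View pics/scene0.png

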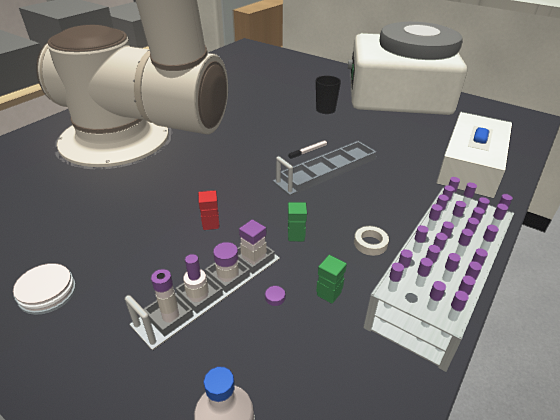

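View pics/side0.png

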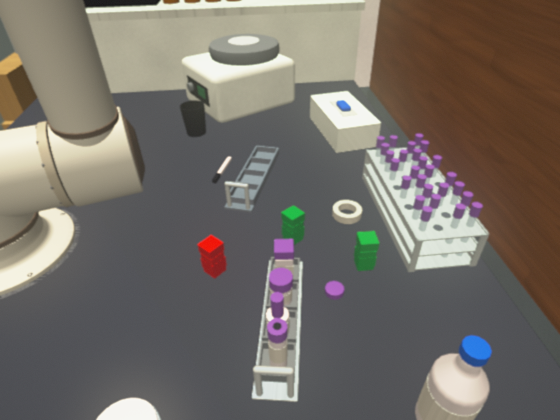

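Scene view: the delivery rack runs from its handle at (140,318) to (275,255). From the handle it holds slim (163,290), dropper (195,280), wide (226,262) and square (253,240). The analyser rack has its handle at (286,175) and its far end at (372,148). Cubes at red (209,210), green (297,220) and green (330,278) are decoys; the purple-capped pot at (253,240) is the real pot_square. I'll confirm this in one enlarged mosaic.

```bash
python3 - <<'E'
import cv2,numpy as np
s=cv2.imread("pics/scene0.png");d=cv2.imread("pics/side0.png")
f=lambda i,x,y:cv2.resize(i[y:y+150,x:x+200],(400,300),interpolation=cv2.INTER_CUBIC)
cv2.imwrite("pics/mos.png",np.vstack([np.hstack([f(s,110,205),f(s,230,80)]),np.hstack([f(d,180,250),f(d,160,100)])]))
E
```

```text
(no output)
```

View pics/mos.png

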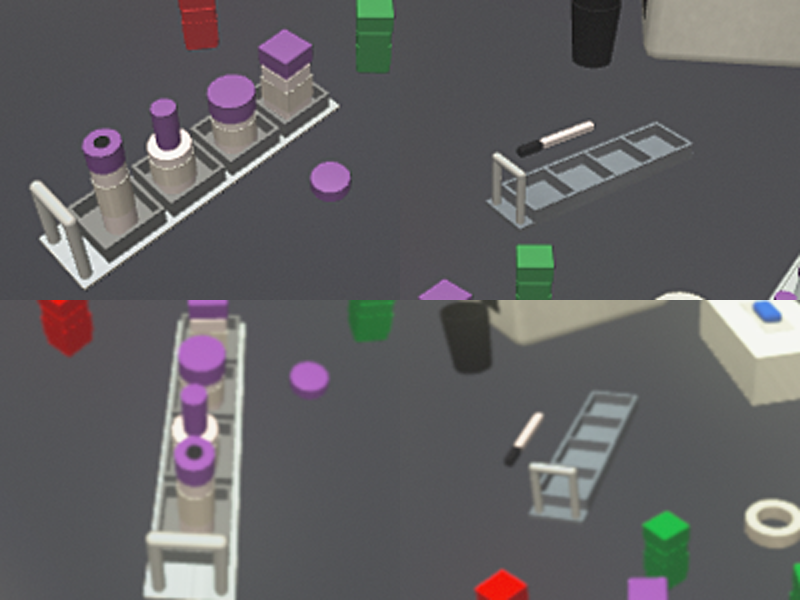

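The purple-capped square pot at the end of the rack away from the handle, scene (253,232), is the one meant. Order from the handle is slim, dropper, wide, square. Next I fit the rack poses and pot tops from both views.

```bash
cat > h.py <<'E'
import numpy as np
from scipy.spatial.transform import Rotation as R
from scipy.optimize import least_squares
C={"scene":(426.758,288.296,213.332,[0.91217244,-0.56815263,0.56177532],[-0.41112519,0.86354406,0.26815946,-0.11557784]),
"side":(386.0576,281.8264,210.3575,[0.51434313,-0.63064871,0.54338464],[-0.43615582,0.89822339,-0.05190106,0.01640528])}
def ray(n,p):
    f,cx,cy,o,q=C[n]; return np.array(o),R.from_quat(q,scalar_first=True).apply([(p[0]-cx)/f,(p[1]-cy)/f,1])
def onz(n,p,z):
    o,d=ray(n,p); return (o+d*(z-o[2])/d[2])[:2]
E
python3 - <<'E'
from h import *
np.set_printoptions(precision=4,suppress=True)
for n,z,a,b in(("slim",.098,(161.5,275),(277,326.5)),("drop",.09,(191.5,258.5),(276.5,295.5)),("wide",.064,(225.5,250),(281,276)),("sq",.078,(253,231.5),(284,247))):
    print(n,onz("scene",a,z),onz("side",b,z))
for n,l in(("scene",[("plate1",152.5,348.5,.004),("plate2",130.5,325,.004),("platefar",279,257,.004),("h1",128,297.5,.069),("h2",150,324,.069)]),("side",[("p2",253.5,398.5,.004),("p1",297.5,399,.004)])):
    for t,u,v,z in l: print("D",n,t,onz(n,(u,v),z))
for n,l in(("scene",[("farL",358.5,142,.022),("farR",375.5,152.5,.022),("bL",274,181.5,.004),("bR",290.5,193.5,.004),("hL",278,158.5,.069),("hR",290.5,166.5,.069)]),("side",[("farL",256,146.5,.022),("farR",278.5,148,.022),("bL",225.5,206.5,.004),("bR",252.5,209.5,.004),("hL",227,184,.069),("hR",248.5,185,.069)])):
    for t,u,v,z in l: print("A",n,t,onz(n,(u,v),z))
E
```

```text
slim [ 0.5344 -0.3173] [ 0.5344 -0.3189]
drop [ 0.54   -0.2631] [ 0.5393 -0.2598]
wide [ 0.5515 -0.1998] [ 0.5521 -0.1989]
sq [ 0.5705 -0.1494] [ 0.5632 -0.1456]
D scene plate1 [ 0.5551 -0.3754]
D scene plate2 [ 0.496  -0.3661]
D scene platefar [ 0.5996 -0.1132]
D scene h1 [ 0.5038 -0.3598]
D scene h2 [ 0.5649 -0.3734]
D side p2 [ 0.4946 -0.3663]
D side p1 [ 0.5555 -0.374 ]
A scene farL [0.5416 0.3192]
A scene farR [0.5981 0.2981]
A scene bL [0.4537 0.0761]
A scene bR [0.5092 0.0602]
A scene hL [0.4645 0.0758]
A scene hR [0.5037 0.0655]
A side farL [0.5371 0.3208]
A side farR [0.598  0.3039]
A side bL [0.4528 0.0813]
A side bR [0.5138 0.0622]
A side hL [0.4629 0.0761]
A side hR [0.5094 0.0661]
```

```bash
cat >> h.py <<'E'
def plan(g,yawdeg,n=155):
    """grasp-point target (m), tool-x heading (deg): print turn (tool) then linear in the turned tool"""
    from station import robot
    s=robot.observe(); q=R.from_quat(s["orientation"],scalar_first=True)
    T=R.from_euler("z",yawdeg,degrees=True)*R.from_euler("x",np.pi)
    d=(q.inv()*T).as_rotvec(); L=T.inv().apply(np.array(g)+[0,0,.155]-s["position"])
    print("t",round(s["clock"],2),"dr",d.round(4),"lin",L.round(4),"w",round(s["width"],4),"gf",round(float(s["grasp_force"]),1))
E
python3 -c "
from h import *
plan([.5475,-.235,.245],80.0)"
```

```text
t 0.15 dr [-9.000e-04 -6.000e-04 -9.675e-01] lin [0.3371 0.2538 0.0042] w 0.0855 gf 0.0
```

```bash
python3 -m crank '[{"linear":[0,0,0],"dr":[0,0,-0.16]},{"linear":[0,0,0],"dr":[0,0,-0.16]},{"linear":[0,0,0],"dr":[0,0,-0.16]},{"linear":[0,0,0],"dr":[0,0,-0.16]},{"linear":[0,0,0],"dr":[0,0,-0.16]},{"linear":[0,0,0],"dr":[0,0,-0.168]}]' 100
python3 -m crank '[{"linear":[0.045,0.034,0],"dr":[0,0,0]},{"linear":[0.045,0.034,0],"dr":[0,0,0]},{"linear":[0.045,0.034,0],"dr":[0,0,0]},{"linear":[0.045,0.034,0],"dr":[0,0,0]},{"linear":[0.045,0.034,0],"dr":[0,0,0]},{"linear":[0.045,0.034,0],"dr":[0,0,0]},{"linear":[0.045,0.034,0],"dr":[0,0,0]},{"linear":[0.02,0.016,0],"dr":[0,0,0]}]'
python3 -m crank '[{"linear":[0,0,0],"dr":[0,0,0]}]'
python3 - <<'E'
from h import *
from station import cams
import cv2,json
plan([.5475,-.235,.245],80.0)
from station import robot
s=robot.observe();json.dump([list(s["position"]),list(s["orientation"])],open("p1.json","w"))
c=cams.capture("wrist");cv2.imwrite("pics/w1.png",cv2.resize(c["pixels"][:,:,::-1],(800,600)))
E
```

```text
clock: 0.9
position: [0.2391, -0.5229, 0.4044]
orientation: [-0.0, 0.764, 0.645, 0.0]
ft_force: [0.5, -0.5, 0.5]
width: 0.0853
grasp_force: 0.0
clock: 1.9
position: [0.5488, -0.2348, 0.4043]
orientation: [-0.0, 0.765, 0.644, 0.0]
ft_force: [-0.6, -0.6, -0.1]
width: 0.0855
grasp_force: 0.0
clock: 2.02
position: [0.5482, -0.2357, 0.4042]
orientation: [-0.0, 0.765, 0.644, -0.0]
ft_force: [0.9, 0.0, 0.1]
width: 0.0853
grasp_force: 0.0
t 2.02 dr [-0.0008 -0.0005  0.003 ] lin [ 0.0005 -0.0008  0.0042] w 0.0853 gf 0.0
```

View pics/w1.png

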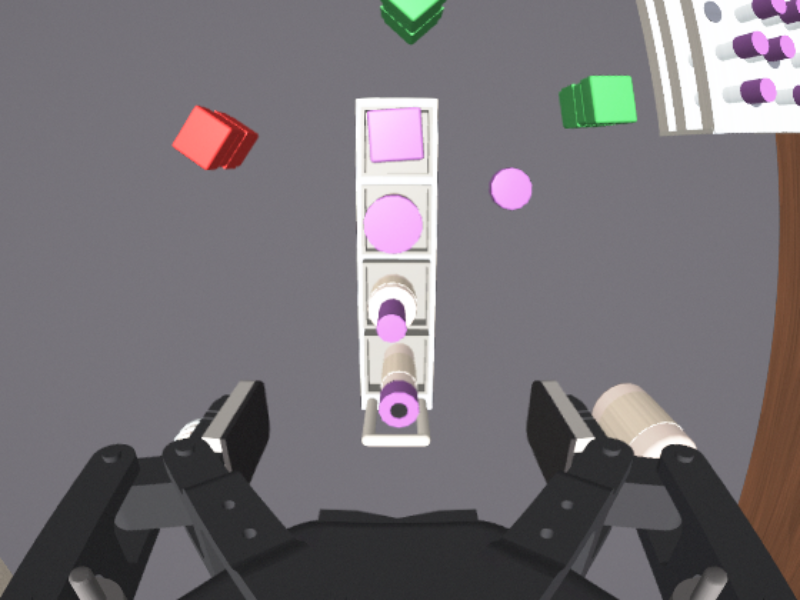

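Wrist view, on an 800-pixel-wide picture: cap tops at slim (398,410), dropper (391,328), wide (393,223) and square (395,134). The plate's far corners are at (356,99) and (438,99), and the handle bar is at (396,440).

```bash
cat >> h.py <<'E'
Tc=np.array([[-1.13e-4,-.957518,-.288372,.07445],[1,1.88e-4,-.001017,1.225e-4],[.001028,-.288372,.957518,.0313117]])
def wz(pose,p,z,scale=1/1.42857):
    """wrist pixel (in the 800-wide picture) -> world xy at height z"""
    d=(np.array(p)*scale-[278.1995,212.7228]); r=np.hypot(*d); th=r/325.192
    v=np.array([*(d/r*np.sin(th)),np.cos(th)]); q=R.from_quat(pose[1],scalar_first=True)
    o=np.array(pose[0])+q.apply(Tc[:,3]); w=q.apply(Tc[:,:3]@v); return (o+w*(z-o[2])/w[2])[:2]
E
python3 - <<'E'
from h import *
import json
P=json.load(open("p1.json"))
for n,p,z in(("slim",(398,410),.098),("drop",(391,328),.09),("wide",(393,223),.064),("sq",(395,134),.078),("farL",(356,99),.004),("farR",(438,99),.004),("hand",(396,440),.069),("sqa",(367,110),.078),("sqb",(371,162),.078)): print(n,wz(P,p,z).round(4))
E
```

```text
slim [ 0.534  -0.3175]
drop [ 0.5391 -0.2614]
wide [ 0.5513 -0.1978]
sq [ 0.5627 -0.1405]
farL [ 0.5381 -0.1017]
farR [ 0.601  -0.1126]
hand [ 0.525  -0.3604]
sqa [ 0.5482 -0.1222]
sqb [ 0.5449 -0.1554]
```

```bash
python3 -c "
from h import *
plan([.534,-.318,.083],80.0)"
```

```text
t 2.08 dr [-0.0009 -0.0002  0.0019] lin [-0.0825  0.0009  0.1662] w 0.0855 gf 0.0
```

```bash
python3 -m crank '[{"linear":[-0.042,0.0005,0],"dr":[0,0,0]},{"linear":[-0.0405,0.0004,0],"dr":[0,0,0]},{"linear":[0,0,0.05],"dr":[0,0,0]},{"linear":[0,0,0.05],"dr":[0,0,0]},{"linear":[0,0,0.04],"dr":[0,0,0]},{"linear":[0,0,0.026],"dr":[0,0,0]},{"linear":[0,0,0],"dr":[0,0,0]},{"linear":[0,0,0],"dr":[0,0,0]}]'
python3 -m crank '[{"linear":[0,0,0],"dr":[0,0,0]},{"linear":[0,0,0],"dr":[0,0,0]},{"linear":[0,0,0],"dr":[0,0,0]},{"linear":[0,0,0],"dr":[0,0,0]},{"linear":[0,0,0],"dr":[0,0,0]},{"linear":[0,0,0],"dr":[0,0,0]}]' 0
python3 - <<'E'
from h import *
from station import cams
import cv2
plan([.534,-.318,.083],80.0)
c=cams.capture("side");cv2.imwrite("pics/s1.png",cv2.resize(c["pixels"][200:400,180:380,::-1],(600,600)))
E
```

```text
clock: 3.08
position: [0.5336, -0.319, 0.2401]
orientation: [0.001, 0.766, 0.643, 0.0]
ft_force: [-0.2, -0.6, 0.7]
width: 0.0858
grasp_force: 0.0
clock: 3.82
position: [0.5339, -0.3184, 0.2392]
orientation: [0.0, 0.766, 0.643, 0.0]
ft_force: [-0.6, -0.3, 5.8]
width: 0.0265
grasp_force: 58.7
t 3.83 dr [0.0006 0.0002 0.0006] lin [0.0004 0.     0.0012] w 0.0265 gf 58.7
```

View pics/s1.png

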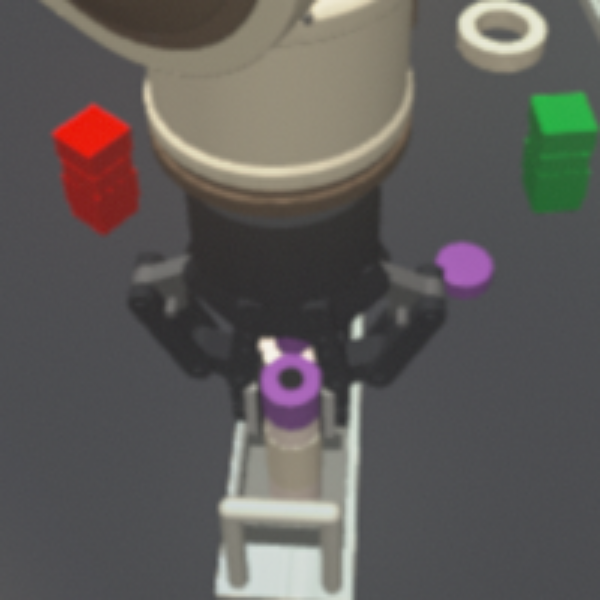

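The slim pot is gripped at (292,385) in the crop, clear of its neighbours. I lift it and move over the analyser rack.

```bash
python3 -m crank '[{"linear":[0,0,-0.02],"dr":[0,0,0]},{"linear":[0,0,-0.05],"dr":[0,0,0]},{"linear":[0,0,-0.05],"dr":[0,0,0]},{"linear":[0,0,-0.04],"dr":[0,0,0]},{"linear":[0,0,0],"dr":[0,0,0.087]},{"linear":[0,0,0],"dr":[0,0,0.087]}]'
python3 -c "
from h import *
plan([.5595,.2807,.243],70.0)"
```

```text
clock: 4.62
position: [0.5338, -0.3183, 0.399]
orientation: [0.0, 0.82, 0.573, 0.0]
ft_force: [0.7, 1.1, -1.2]
width: 0.0266
grasp_force: 59.1
t 4.62 dr [ 0.0004  0.0001 -0.0017] lin [ 0.5717 -0.1807  0.001 ] w 0.0266 gf 59.1
```

```bash
python3 -m crank '[{"linear":[0.03,-0.009,0],"dr":[0,0,0]},{"linear":[0.05,-0.016,0],"dr":[0,0,0]},{"linear":[0.05,-0.016,0],"dr":[0,0,0]},{"linear":[0.05,-0.016,0],"dr":[0,0,0]},{"linear":[0.05,-0.016,0],"dr":[0,0,0]},{"linear":[0.05,-0.016,0],"dr":[0,0,0]},{"linear":[0.05,-0.016,0],"dr":[0,0,0]},{"linear":[0.05,-0.016,0],"dr":[0,0,0]}]'
python3 -m crank '[{"linear":[0.05,-0.016,0],"dr":[0,0,0]},{"linear":[0.05,-0.016,0],"dr":[0,0,0]},{"linear":[0.05,-0.016,0],"dr":[0,0,0]},{"linear":[0.04,-0.012,0],"dr":[0,0,0]},{"linear":[0,0,0],"dr":[0,0,0]},{"linear":[0,0,0],"dr":[0,0,0]}]'
python3 - <<'E'
from h import *
from station import cams,robot
import cv2,json
plan([.5595,.2807,.243],70.0)
s=robot.observe();json.dump([list(s["position"]),list(s["orientation"])],open("p2.json","w"))
c=cams.capture("wrist");cv2.imwrite("pics/w2.png",cv2.resize(c["pixels"][:,:,::-1],(800,600)))
E
```

```text
clock: 5.62
position: [0.5494, 0.0819, 0.3987]
orientation: [-0.0, 0.819, 0.574, 0.0]
ft_force: [0.8, -1.3, -0.7]
width: 0.0264
grasp_force: 59.1
clock: 6.38
position: [0.558, 0.279, 0.3984]
orientation: [-0.0, 0.819, 0.574, -0.0]
ft_force: [0.3, -0.5, -0.2]
width: 0.0261
grasp_force: 59.1
t 6.38 dr [-0.0004  0.0005  0.0014] lin [0.0021 0.0008 0.0004] w 0.0261 gf 59.1
```

View pics/w2.png

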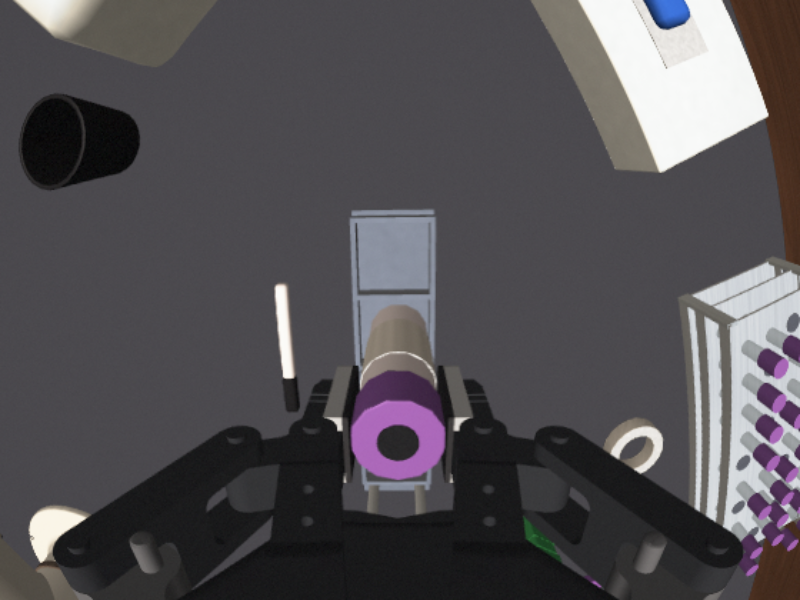

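Wrist view: the slim pot is held upright with its cap at (398,440). The rack's far rim corners are at (351,212) and (435,212), the first dividing wall's top is at about y=293, and the handle-end plate corners are at (364,487) and (430,487).

```bash
python3 - <<'E'
from h import *
import json
P=json.load(open("p2.json"));print(P[0])
a=wz(P,(351,212),.022);b=wz(P,(435,212),.022);m=(a+b)/2
w=wz(P,(397,293),.022);k=(wz(P,(364,487),.004)+wz(P,(430,487),.004))/2
print(a,b,m,w,k,"cap",wz(P,(398,440),.257),"len",np.hypot(*(m-w)),np.hypot(*(m-k)))
d=m-k;print(np.degrees(np.arctan2(d[1],d[0])))
u=d/np.hypot(*d)
for x in(-90,-30,30,90): print(x,(m-u*(.122+x/1000)).round(4))
E
```

```text
[0.5580201743011005, 0.2789903196847428, 0.39841756967801045]
[0.53940131 0.33008834] [0.59807983 0.3087413 ] [0.56874057 0.31941482] [0.55021811 0.25956873] [0.48092071 0.06877583] cap [0.558587   0.28024107] len 0.06264691813493625 0.2655790514072556
70.69036242589065
-90 [0.5582 0.2892]
-30 [0.5383 0.2326]
30 [0.5185 0.176 ]
90 [0.4986 0.1193]
```

```bash
python3 - <<'E'
import cv2,numpy as np
a=cv2.imread("pics/w2.png")[200:310,330:460]; s=cv2.imread("pics/scene0.png")[135:205,265:385]; d=cv2.imread("pics/side0.png")[140:215,215:290]
f=lambda i,w,h:cv2.resize(i,(w,h),interpolation=cv2.INTER_CUBIC)
c=np.zeros((600,800,3),np.uint8)
c[:300,:355]=f(a,355,300); c[:300,360:660]=f(d,300,300)[:, :300]; c[310:590,:480]=f(s,480,280)
cv2.imwrite("pics/m2.png",c)
E
```

```text
(no output)
```

View pics/m2.png

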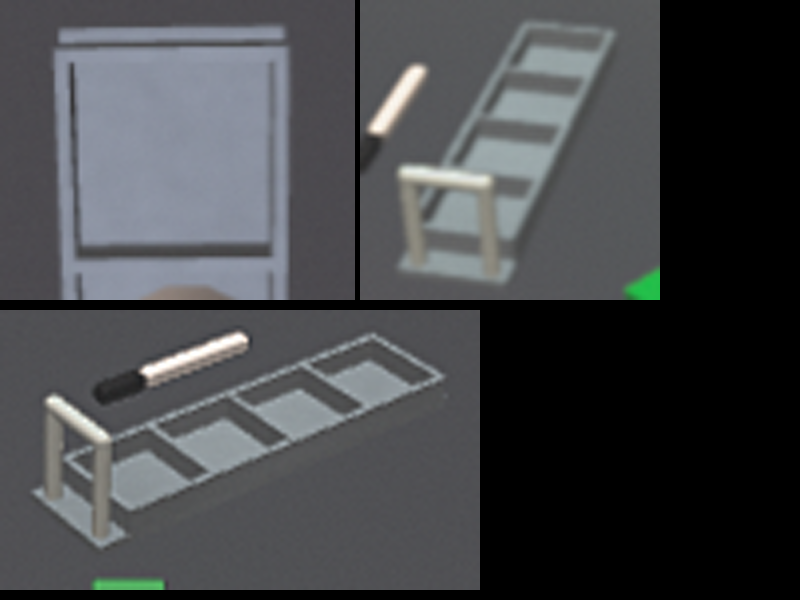

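```bash
python3 - <<'E'
from h import *
import json
P=json.load(open("p2.json"));z=.022
S=[("scene",358,141.25,-122,-32),("scene",375.75,151.75,-122,32),("scene",281.75,171.75,122,-32),("scene",297.5,184.5,122,32),("scene",341.25,148.25,-60,-32),("scene",355.5,159.75,-60,32),("side",256.25,145.75,-122,-32),("side",278.75,148.25,-122,32),
("w",350,216.5,-122,-32),("w",435.5,216.5,-122,32),("w",394,296.5,-60,0)]
W=np.array([wz(P,p[1:3],z) if p[0]=="w" else onz(p[0],p[1:3],z) for p in S]);M=np.array([p[3:] for p in S])/1000
def res(v,i=slice(None)):
    c,s=np.cos(v[2]),np.sin(v[2]); return (M@np.array([[c,s],[-s,c]])+v[:2]-W)
for idx in (range(11),range(8),range(8,11)):
    idx=list(idx); r=least_squares(lambda v:res(v)[idx].ravel(),[.53,.2,-1.9]);print(r.x,np.degrees(r.x[2])+180); print((res(r.x)[idx]*1000).round(1).tolist())
E
```

```text
[ 0.52762746  0.19910506 -1.90953102] 70.59193186308609
[[-0.9, 3.0], [1.2, 1.9], [-3.8, -1.9], [0.8, -2.4], [-3.4, -0.3], [4.3, 5.1], [-0.0, -0.1], [-0.2, 1.1], [0.5, -2.4], [1.0, -1.9], [0.5, -2.0]]
[ 0.52777163  0.19835632 -1.91200391] 70.45024562184203
[[-0.4, 2.2], [1.6, 1.0], [-3.9, -2.4], [0.6, -3.1], [-3.1, -1.0], [4.5, 4.2], [0.4, -0.9], [0.2, 0.2]]
[ 0.52678555  0.20126345 -1.91135821] 70.48724138031406
[[-0.1, -0.2], [0.4, 0.1], [-0.3, 0.1]]
```

```bash
python3 -c "
from h import *
plan([.557,.284,.0843],70.5)"
```

```text
t 6.42 dr [-0.0002  0.0003 -0.0081] lin [ 0.0048 -0.0028  0.1593] w 0.0263 gf 59.1
```

```bash
python3 -m crank '[{"linear":[0.005,-0.003,0.02],"dr":[0,0,-0.008]},{"linear":[0,0,0.045],"dr":[0,0,0]},{"linear":[0,0,0.045],"dr":[0,0,0]},{"linear":[0,0,0.03],"dr":[0,0,0]},{"linear":[0,0,0.012],"dr":[0,0,0]},{"linear":[0,0,0.005],"dr":[0,0,0]},{"linear":[0,0,0],"dr":[0,0,0]},{"linear":[0,0,0],"dr":[0,0,0]}]'
python3 -c "
from h import *
plan([.557,.284,.0843],70.5)"
```

```text
clock: 7.42
position: [0.5572, 0.2849, 0.2429]
orientation: [0.0, 0.817, 0.577, 0.001]
ft_force: [0.6, 0.6, -0.4]
width: 0.0263
grasp_force: 59.1
t 7.42 dr [ 0.0011 -0.0011  0.0003] lin [-0.0009  0.0002  0.0036] w 0.0263 gf 59.1
```

```bash
python3 -m crank '[{"linear":[0,0,0.0015],"dr":[0,0,0]},{"linear":[0,0,0.0015],"dr":[0,0,0]},{"linear":[0,0,0.001],"dr":[0,0,0]},{"linear":[0,0,0],"dr":[0,0,0]},{"linear":[0,0,0],"dr":[0,0,0]}]'
```

```text
clock: 8.05
position: [0.5571, 0.2851, 0.2391]
orientation: [0.0, 0.816, 0.577, 0.001]
ft_force: [-2.0, -0.3, 13.1]
width: 0.0264
grasp_force: 60.6
```

Contact with the bay floor (13 N). I open and retreat.

```bash
python3 -m crank '[{"linear":[0,0,0],"dr":[0,0,0]},{"linear":[0,0,0],"dr":[0,0,0]},{"linear":[0,0,0],"dr":[0,0,0]},{"linear":[0,0,0],"dr":[0,0,0]},{"linear":[0,0,-0.03],"dr":[0,0,0]},{"linear":[0,0,-0.045],"dr":[0,0,0]},{"linear":[0,0,-0.045],"dr":[0,0,0]},{"linear":[0,0,-0.04],"dr":[0,0,-0.166]}]' 100
python3 -c "
from h import *
plan([.5393,-.2614,.240],80)"
```

```text
clock: 9.05
position: [0.5568, 0.2848, 0.3995]
orientation: [0.0, 0.765, 0.644, 0.0]
ft_force: [0.1, -0.1, 0.2]
width: 0.0855
grasp_force: 0.0
t 9.05 dr [ 0.0005 -0.0004  0.0031] lin [-0.541   0.0776  0.0045] w 0.0855 gf 0.0
```

```bash
python3 -m crank '[{"linear":[-0.03,0.004,0],"dr":[0,0,0]},{"linear":[-0.05,0.007,0],"dr":[0,0,0]},{"linear":[-0.055,0.008,0],"dr":[0,0,0]},{"linear":[-0.055,0.008,0],"dr":[0,0,0]},{"linear":[-0.055,0.008,0],"dr":[0,0,0]},{"linear":[-0.055,0.008,0],"dr":[0,0,0]},{"linear":[-0.055,0.008,0],"dr":[0,0,0]},{"linear":[-0.055,0.008,0],"dr":[0,0,0]}]'
python3 -m crank '[{"linear":[-0.055,0.008,0],"dr":[0,0,0]},{"linear":[-0.05,0.007,0],"dr":[0,0,0]},{"linear":[-0.026,0.004,0],"dr":[0,0,0.003]},{"linear":[0,0,0],"dr":[0,0,0]},{"linear":[0,0,0],"dr":[0,0,0]}]'
python3 -c "
from h import *
plan([.5393,-.2614,.073],80)"
```

```text
clock: 10.05
position: [0.5437, -0.1309, 0.3979]
orientation: [0.0, 0.766, 0.643, 0.0]
ft_force: [0.8, 1.0, 0.3]
width: 0.0848
grasp_force: 0.0
clock: 10.68
position: [0.5401, -0.2609, 0.3976]
orientation: [-0.0, 0.767, 0.642, 0.0]
ft_force: [0.7, 0.5, 0.2]
width: 0.0856
grasp_force: 0.0
t 10.68 dr [-0.0002 -0.0004 -0.0023] lin [-0.0006 -0.0007  0.1696] w 0.0856 gf 0.0
```

```bash
python3 -m crank '[{"linear":[-0.0005,-0.0007,0.03],"dr":[0,0,0]},{"linear":[0,0,0.05],"dr":[0,0,0]},{"linear":[0,0,0.05],"dr":[0,0,0]},{"linear":[0,0,0.03],"dr":[0,0,0]},{"linear":[0,0,0.01],"dr":[0,0,0]},{"linear":[0,0,0],"dr":[0,0,0]},{"linear":[0,0,0],"dr":[0,0,0]}]'
python3 -m crank '[{"linear":[0,0,0],"dr":[0,0,0]},{"linear":[0,0,0],"dr":[0,0,0]},{"linear":[0,0,0],"dr":[0,0,0]},{"linear":[0,0,0],"dr":[0,0,0]},{"linear":[0,0,0],"dr":[0,0,0]},{"linear":[0,0,0],"dr":[0,0,0]},{"linear":[0,0,0],"dr":[0,0,0]}]' 0
```

```text
clock: 11.55
position: [0.5397, -0.2617, 0.2293]
orientation: [0.001, 0.767, 0.642, 0.0]
ft_force: [-1.0, 0.3, -0.8]
width: 0.0855
grasp_force: 0.0
clock: 12.42
position: [0.5393, -0.2618, 0.2279]
orientation: [0.0, 0.767, 0.642, 0.0]
ft_force: [-1.4, 0.9, 6.4]
width: 0.0187
grasp_force: 58.5
```

Gripped (18.7 mm reads about 1.4 low, as with the slim pot). Lift and transfer.

```bash
python3 -m crank '[{"linear":[0,0,-0.02],"dr":[0,0,0]},{"linear":[0,0,-0.05],"dr":[0,0,0]},{"linear":[0,0,-0.05],"dr":[0,0,0]},{"linear":[0,0,-0.05],"dr":[0,0,0.08]},{"linear":[0,0,0],"dr":[0,0,0.083]},{"linear":[0,0,0],"dr":[0,0,0]}]'
python3 -c "
from h import *
plan([.5372,.2283,.240],70.5)"
```

```text
clock: 13.18
position: [0.5393, -0.2618, 0.3975]
orientation: [-0.0, 0.816, 0.577, 0.0]
ft_force: [-0.1, 0.1, -1.3]
width: 0.0186
grasp_force: 58.7
t 13.18 dr [-0.0002 -0.0002  0.0007] lin [ 0.4613 -0.1655  0.0025] w 0.0186 gf 58.7
```

```bash
python3 -m crank '[{"linear":[0.03,-0.011,0],"dr":[0,0,0]},{"linear":[0.05,-0.018,0],"dr":[0,0,0]},{"linear":[0.05,-0.018,0],"dr":[0,0,0]},{"linear":[0.05,-0.018,0],"dr":[0,0,0]},{"linear":[0.05,-0.018,0],"dr":[0,0,0]},{"linear":[0.05,-0.018,0],"dr":[0,0,0]},{"linear":[0.05,-0.018,0],"dr":[0,0,0]},{"linear":[0.05,-0.018,0],"dr":[0,0,0]}]'
python3 -m crank '[{"linear":[0.05,-0.018,0],"dr":[0,0,0]},{"linear":[0.031,-0.0105,0],"dr":[0,0,0]},{"linear":[0,0,0],"dr":[0,0,0]},{"linear":[0,0,0],"dr":[0,0,0]}]'
python3 - <<'E'
from h import *
from station import cams
import cv2
plan([.5372,.2283,.0735],70.5)
c=cams.capture("wrist");cv2.imwrite("pics/w3.png",cv2.resize(c["pixels"][:,:,::-1],(800,600)))
E
```

```text
clock: 14.18
position: [0.5365, 0.1439, 0.3968]
orientation: [-0.0, 0.816, 0.578, -0.001]
ft_force: [0.2, -0.0, -0.8]
width: 0.0185
grasp_force: 58.7
clock: 14.68
position: [0.537, 0.2277, 0.3969]
orientation: [-0.0, 0.816, 0.578, -0.001]
ft_force: [-0.4, -0.8, -0.1]
width: 0.0182
grasp_force: 58.7
t 14.68 dr [-0.0011  0.0009  0.0018] lin [ 0.0006 -0.      0.1684] w 0.0182 gf 58.7
```

View pics/w3.png

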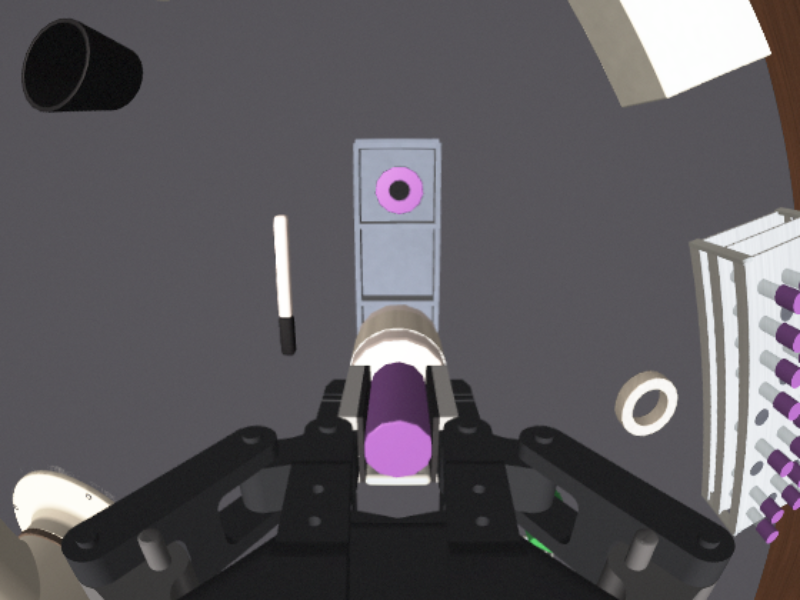

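The slim pot stands upright in the middle of the far bay (399,190), and the dropper is held straight. Lowering.

```bash
python3 -m crank '[{"linear":[0.0005,0,0.03],"dr":[0,0,0]},{"linear":[0,0,0.045],"dr":[0,0,0]},{"linear":[0,0,0.045],"dr":[0,0,0]},{"linear":[0,0,0.03],"dr":[0,0,0]},{"linear":[0,0,0.013],"dr":[0,0,0]},{"linear":[0,0,0],"dr":[0,0,0]},{"linear":[0,0,0],"dr":[0,0,0]}]'
python3 -c "
from h import *
plan([.5372,.2283,.0725],70.5)"
```

```text
clock: 15.6
position: [0.5376, 0.2284, 0.2361]
orientation: [0.0, 0.817, 0.577, 0.001]
ft_force: [-0.5, 0.2, -0.1]
width: 0.0184
grasp_force: 58.7
t 15.6 dr [ 0.0015 -0.0012  0.0002] lin [-0.0002 -0.0004  0.0086] w 0.0184 gf 58.7
```

```bash
python3 -m crank '[{"linear":[0,0,0.004],"dr":[0,0,0]},{"linear":[0,0,0.002],"dr":[0,0,0]},{"linear":[0,0,0.0015],"dr":[0,0,0]},{"linear":[0,0,0.001],"dr":[0,0,0]},{"linear":[0,0,0],"dr":[0,0,0]},{"linear":[0,0,0],"dr":[0,0,0]}]'
```

```text
clock: 16.35
position: [0.5373, 0.2286, 0.2279]
orientation: [0.0, 0.817, 0.577, 0.001]
ft_force: [-6.8, -2.6, 20.4]
width: 0.0186
grasp_force: 61.1
```

```bash
python3 -m crank '[{"linear":[0,0,-0.0007],"dr":[0,0,0]},{"linear":[0,0,0],"dr":[0,0,0]},{"linear":[0,0,0],"dr":[0,0,0]},{"linear":[0,0,0],"dr":[0,0,0]},{"linear":[0,0,-0.03],"dr":[0,0,0]},{"linear":[0,0,-0.045],"dr":[0,0,0]},{"linear":[0,0,-0.045],"dr":[0,0,0]},{"linear":[0,0,-0.05],"dr":[0,0,-0.166]}]' 100
python3 -c "
from h import *
plan([.5516,-.1987,.240],80)"
```

```text
clock: 17.35
position: [0.537, 0.2284, 0.3981]
orientation: [-0.0, 0.765, 0.644, -0.0]
ft_force: [1.4, 0.0, -0.4]
width: 0.0851
grasp_force: 0.0
t 17.35 dr [-0.0006  0.0002  0.0032] lin [-0.4181  0.0886  0.0031] w 0.0851 gf 0.0
```

```bash
python3 -m crank '[{"linear":[-0.03,0.006,0],"dr":[0,0,0]},{"linear":[-0.05,0.011,0],"dr":[0,0,0]},{"linear":[-0.055,0.012,0],"dr":[0,0,0]},{"linear":[-0.055,0.012,0],"dr":[0,0,0]},{"linear":[-0.055,0.012,0],"dr":[0,0,0]},{"linear":[-0.055,0.012,0],"dr":[0,0,0]},{"linear":[-0.05,0.011,0],"dr":[0,0,0]},{"linear":[-0.05,0.009,0],"dr":[0,0,0.003]}]'
python3 -m crank '[{"linear":[-0.018,0.0036,0],"dr":[0,0,0]},{"linear":[0,0,0.02],"dr":[0,0,0]},{"linear":[0,0,0.05],"dr":[0,0,0]},{"linear":[0,0,0.05],"dr":[0,0,0]},{"linear":[0,0,0],"dr":[0,0,0]},{"linear":[0,0,0],"dr":[0,0,0]}]'
python3 -c "
from h import *
plan([.5516,-.1987,.050],80)"
```

```text
clock: 18.35
position: [0.5515, -0.182, 0.3968]
orientation: [-0.0, 0.767, 0.642, 0.0]
ft_force: [0.4, 0.5, 0.9]
width: 0.0854
grasp_force: 0.0
clock: 19.1
position: [0.5526, -0.1985, 0.279]
orientation: [0.001, 0.767, 0.642, 0.0]
ft_force: [0.5, -0.1, 0.2]
width: 0.0851
grasp_force: 0.0
t 19.1 dr [ 0.0019  0.0005 -0.0021] lin [-0.0004 -0.0009  0.074 ] w 0.0851 gf 0.0
```

```bash
python3 -m crank '[{"linear":[0,-0.0009,0.04],"dr":[0,0,0]},{"linear":[0,0,0.025],"dr":[0,0,0]},{"linear":[0,0,0.009],"dr":[0,0,0]},{"linear":[0,0,0],"dr":[0,0,0]},{"linear":[0,0,0],"dr":[0,0,0]}]'
python3 -m crank '[{"linear":[0,0,0],"dr":[0,0,0]},{"linear":[0,0,0],"dr":[0,0,0]},{"linear":[0,0,0],"dr":[0,0,0]},{"linear":[0,0,0],"dr":[0,0,0]},{"linear":[0,0,0],"dr":[0,0,0]},{"linear":[0,0,0],"dr":[0,0,0]}]' 0
python3 -c "
from h import *
plan([.5516,-.1987,.050],80)"
```

```text
clock: 19.73
position: [0.5516, -0.1986, 0.2046]
orientation: [0.001, 0.767, 0.642, 0.0]
ft_force: [0.5, 0.6, 0.7]
width: 0.0856
grasp_force: 0.0
clock: 20.48
position: [0.5512, -0.1984, 0.2034]
orientation: [0.0, 0.767, 0.642, 0.0]
ft_force: [-2.0, -0.6, 5.4]
width: 0.0382
grasp_force: 59.8
t 20.48 dr [ 0.0004  0.0001 -0.0025] lin [-0.0002  0.0004 -0.0016] w 0.0382 gf 59.8
```

```bash
python3 -m crank '[{"linear":[0,0,-0.02],"dr":[0,0,0]},{"linear":[0,0,-0.05],"dr":[0,0,0]},{"linear":[0,0,-0.05],"dr":[0,0,0]},{"linear":[0,0,-0.05],"dr":[0,0,0.08]},{"linear":[0,0,0],"dr":[0,0,0.083]},{"linear":[0,0,0],"dr":[0,0,0]}]'
python3 -c "
from h import *
plan([.5172,.1717,.216],70.5)"
```

```text
clock: 21.22
position: [0.551, -0.1984, 0.373]
orientation: [0.0, 0.816, 0.577, 0.0]
ft_force: [-0.1, -0.4, -0.6]
width: 0.0384
grasp_force: 60.4
t 21.23 dr [ 0.0001 -0.      0.0007] lin [ 0.3375 -0.1554  0.002 ] w 0.0384 gf 60.4
```

```bash
python3 -m crank '[{"linear":[0.03,-0.014,0],"dr":[0,0,0]},{"linear":[0.05,-0.023,0],"dr":[0,0,0]},{"linear":[0.05,-0.023,0],"dr":[0,0,0]},{"linear":[0.05,-0.023,0],"dr":[0,0,0]},{"linear":[0.05,-0.023,0],"dr":[0,0,0]},{"linear":[0.05,-0.023,0],"dr":[0,0,0]},{"linear":[0.04,-0.018,0],"dr":[0,0,0]},{"linear":[0.0175,-0.008,0],"dr":[0,0,0]}]'
python3 -m crank '[{"linear":[0,0,0.03],"dr":[0,0,0]},{"linear":[0,0,0.045],"dr":[0,0,0]},{"linear":[0,0,0.045],"dr":[0,0,0]},{"linear":[0,0,0.025],"dr":[0,0,0]},{"linear":[0,0,0.01],"dr":[0,0,0]},{"linear":[0,0,0],"dr":[0,0,0]},{"linear":[0,0,0],"dr":[0,0,0]}]'
python3 -c "
from h import *
plan([.5172,.1717,.048],70.5)"
```

```text
clock: 22.22
position: [0.5171, 0.1734, 0.3721]
orientation: [-0.0, 0.815, 0.579, -0.001]
ft_force: [0.2, -0.9, -0.2]
width: 0.0387
grasp_force: 60.4
clock: 23.1
position: [0.5179, 0.1714, 0.219]
orientation: [0.0, 0.816, 0.577, 0.001]
ft_force: [0.2, -0.5, 0.4]
width: 0.0387
grasp_force: 60.4
t 23.1 dr [ 0.0012 -0.0008  0.0005] lin [ 0.     -0.0008  0.016 ] w 0.0387 gf 60.4
```

```bash
python3 -m crank '[{"linear":[0,-0.0008,0.006],"dr":[0,0,0]},{"linear":[0,0,0.004],"dr":[0,0,0]},{"linear":[0,0,0.002],"dr":[0,0,0]},{"linear":[0,0,0.002],"dr":[0,0,0]},{"linear":[0,0,0.001],"dr":[0,0,0]},{"linear":[0,0,0],"dr":[0,0,0]}]'
```

```text
clock: 23.85
position: [0.5168, 0.1718, 0.2034]
orientation: [-0.0, 0.817, 0.577, 0.0]
ft_force: [-4.3, 0.9, 6.5]
width: 0.0384
grasp_force: 61.0
```

On the floor. Release, then the square pot.

```bash
python3 -m crank '[{"linear":[0,0,0],"dr":[0,0,0]},{"linear":[0,0,0],"dr":[0,0,0]},{"linear":[0,0,0],"dr":[0,0,0]},{"linear":[0,0,0],"dr":[0,0,0]},{"linear":[0,0,-0.03],"dr":[0,0,0]},{"linear":[0,0,-0.05],"dr":[0,0,0]},{"linear":[0,0,-0.05],"dr":[0,0,-0.12]},{"linear":[0,0,-0.06],"dr":[0,0,-0.116]}]' 100
python3 -c "
from h import *
plan([.5633,-.142,.240],84)"
```

```text
clock: 24.85
position: [0.5165, 0.1717, 0.3941]
orientation: [-0.0, 0.742, 0.671, -0.0]
ft_force: [1.4, 0.1, -0.2]
width: 0.0855
grasp_force: 0.0
t 24.85 dr [-0.0011  0.0002  0.0046] lin [-0.3071  0.0793 -0.0009] w 0.0855 gf 0.0
```

```bash
python3 -m crank '[{"linear":[-0.03,0.007,0],"dr":[0,0,0.004]},{"linear":[-0.05,0.013,0],"dr":[0,0,0]},{"linear":[-0.055,0.014,0],"dr":[0,0,0]},{"linear":[-0.055,0.014,0],"dr":[0,0,0]},{"linear":[-0.055,0.014,0],"dr":[0,0,0]},{"linear":[-0.045,0.012,0],"dr":[0,0,0]},{"linear":[-0.017,0.0053,0],"dr":[0,0,0]}]'
python3 -m crank '[{"linear":[0,0,0.02],"dr":[0,0,0]},{"linear":[0,0,0.05],"dr":[0,0,0]},{"linear":[0,0,0.03],"dr":[0,0,0]},{"linear":[0,0,0],"dr":[0,0,0]},{"linear":[0,0,0],"dr":[0,0,0]}]'
python3 - <<'E'
from h import *
plan([.5633,-.142,.064],84)
from station import cams
import cv2
c=cams.capture("wrist");cv2.imwrite("pics/w4.png",cv2.resize(c["pixels"][:,:,::-1],(800,600)))
E
```

```text
clock: 25.72
position: [0.5627, -0.1443, 0.3926]
orientation: [-0.0, 0.745, 0.667, -0.0]
ft_force: [-0.3, 0.4, -0.1]
width: 0.0858
grasp_force: 0.0
clock: 26.35
position: [0.5631, -0.1418, 0.2945]
orientation: [0.001, 0.744, 0.668, 0.0]
ft_force: [-1.0, 0.4, 0.1]
width: 0.0855
grasp_force: 0.0
t 26.35 dr [ 0.0016  0.0003 -0.0029] lin [-0.0002  0.0003  0.0755] w 0.0855 gf 0.0
```

View pics/w4.png

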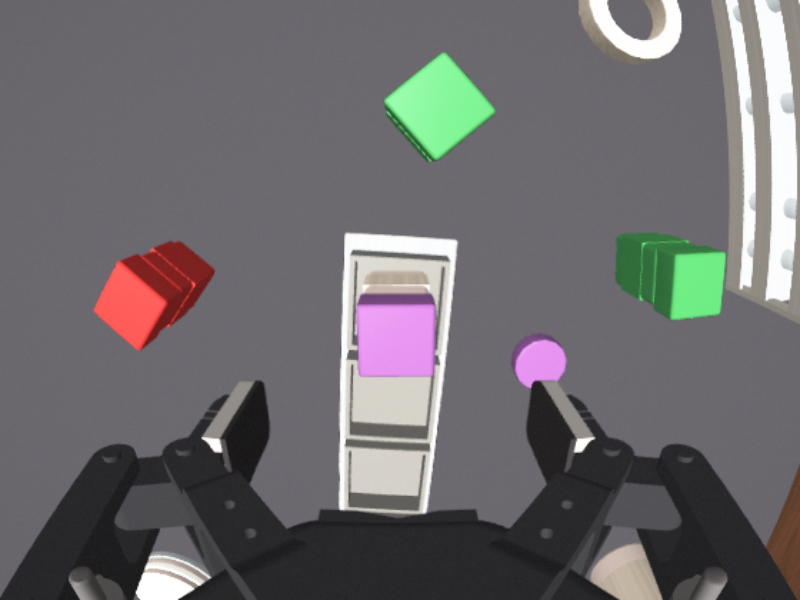

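The square pot's cap at (396,335) is centred between the fingers and its flats line up with the pads. Descending.

```bash
python3 -m crank '[{"linear":[0,0,0.04],"dr":[0,0,0]},{"linear":[0,0,0.025],"dr":[0,0,0]},{"linear":[0,0,0.01],"dr":[0,0,0]},{"linear":[0,0,0],"dr":[0,0,0]},{"linear":[0,0,0],"dr":[0,0,0]}]'
python3 -m crank '[{"linear":[0,0,0],"dr":[0,0,0]},{"linear":[0,0,0],"dr":[0,0,0]},{"linear":[0,0,0],"dr":[0,0,0]},{"linear":[0,0,0],"dr":[0,0,0]},{"linear":[0,0,0],"dr":[0,0,0]},{"linear":[0,0,0],"dr":[0,0,0]}]' 0
python3 -m crank '[{"linear":[0,0,-0.02],"dr":[0,0,0]},{"linear":[0,0,-0.05],"dr":[0,0,0]},{"linear":[0,0,-0.05],"dr":[0,0,0]},{"linear":[0,0,-0.05],"dr":[0,0,0.11]},{"linear":[0,0,0],"dr":[0,0,0.12]},{"linear":[0,0,0],"dr":[0,0,0]}]'
python3 -c "
from h import *
plan([.4972,.1152,.231],70.5)"
```

```text
clock: 27.02
position: [0.5631, -0.1421, 0.2194]
orientation: [0.001, 0.744, 0.668, 0.0]
ft_force: [-0.4, 0.8, 1.0]
width: 0.0856
grasp_force: 0.0
clock: 27.78
position: [0.5628, -0.142, 0.2183]
orientation: [0.0, 0.744, 0.668, 0.0]
ft_force: [-1.7, 0.4, 5.6]
width: 0.0333
grasp_force: 60.3
clock: 28.52
position: [0.5626, -0.142, 0.3879]
orientation: [-0.0, 0.816, 0.578, 0.0]
ft_force: [-0.6, -0.5, -0.7]
width: 0.0333
grasp_force: 59.8
t 28.52 dr [-0.     -0.0001  0.0029] lin [ 0.2206 -0.1475  0.0019] w 0.0333 gf 59.8
```

```bash
python3 -m crank '[{"linear":[0.03,-0.02,0],"dr":[0,0,0.003]},{"linear":[0.045,-0.03,0],"dr":[0,0,0]},{"linear":[0.045,-0.03,0],"dr":[0,0,0]},{"linear":[0.045,-0.03,0],"dr":[0,0,0]},{"linear":[0.04,-0.027,0],"dr":[0,0,0]},{"linear":[0.0155,-0.0105,0],"dr":[0,0,0]},{"linear":[0,0,0],"dr":[0,0,0]}]'
python3 -m crank '[{"linear":[0,0,0.03],"dr":[0,0,0]},{"linear":[0,0,0.045],"dr":[0,0,0]},{"linear":[0,0,0.045],"dr":[0,0,0]},{"linear":[0,0,0.025],"dr":[0,0,0]},{"linear":[0,0,0.01],"dr":[0,0,0]},{"linear":[0,0,0],"dr":[0,0,0]},{"linear":[0,0,0],"dr":[0,0,0]}]'
python3 -c "
from h import *
plan([.4972,.1152,.063],70.5)"
```

```text
clock: 29.4
position: [0.4971, 0.1158, 0.3874]
orientation: [-0.0, 0.816, 0.578, -0.0]
ft_force: [-0.8, -0.1, -1.4]
width: 0.0335
grasp_force: 59.8
clock: 30.28
position: [0.4978, 0.1149, 0.234]
orientation: [0.0, 0.817, 0.577, 0.001]
ft_force: [-0.2, -0.7, -1.3]
width: 0.0333
grasp_force: 59.8
t 30.27 dr [ 0.0014 -0.0007 -0.0007] lin [ 0.0001 -0.0006  0.016 ] w 0.0333 gf 59.8
```

```bash
python3 -m crank '[{"linear":[0,-0.0006,0.006],"dr":[0,0,0]},{"linear":[0,0,0.004],"dr":[0,0,0]},{"linear":[0,0,0.002],"dr":[0,0,0]},{"linear":[0,0,0.002],"dr":[0,0,0]},{"linear":[0,0,0.0013],"dr":[0,0,0]},{"linear":[0,0,0],"dr":[0,0,0]},{"linear":[0,0,0],"dr":[0,0,0]}]'
```

```text
clock: 31.15
position: [0.4968, 0.1154, 0.2182]
orientation: [0.0, 0.817, 0.577, 0.0]
ft_force: [-5.2, -1.0, 10.3]
width: 0.0334
grasp_force: 61.2
```

```bash
python3 -m crank '[{"linear":[0,0,0],"dr":[0,0,0]},{"linear":[0,0,0],"dr":[0,0,0]},{"linear":[0,0,0],"dr":[0,0,0]},{"linear":[0,0,0],"dr":[0,0,0]},{"linear":[0,0,-0.03],"dr":[0,0,0]},{"linear":[0,0,-0.05],"dr":[0,0,0]},{"linear":[0,0,-0.05],"dr":[0,0,0]},{"linear":[0,0,-0.05],"dr":[0,0,0]}]' 100
python3 -m crank '[{"linear":[0.02,0,-0.02],"dr":[0,0,0]},{"linear":[0.02,0,0],"dr":[0,0,0]},{"linear":[0.02,0,0],"dr":[0,0,0]},{"linear":[0,0,0],"dr":[0,0,0]},{"linear":[0,0,0],"dr":[0,0,0]}]'
python3 - <<'E'
from h import *
from station import cams
import cv2
a=cams.capture("wrist")["pixels"][:,130:430];b=cams.capture("side")["pixels"][110:230,180:320]
a=cv2.resize(a,(400,560));b=cv2.resize(b,(400,343),interpolation=cv2.INTER_CUBIC)
o=np.zeros((560,800,3),np.uint8);o[:,:400]=a;o[:343,400:]=b;cv2.imwrite("pics/end.png",o[:,:,::-1])
E
```

```text
clock: 32.15
position: [0.4965, 0.1153, 0.3993]
orientation: [-0.0, 0.817, 0.577, 0.0]
ft_force: [1.1, 0.5, 0.3]
width: 0.085
grasp_force: 0.0
clock: 32.78
position: [0.5169, 0.172, 0.4166]
orientation: [-0.0, 0.817, 0.577, -0.001]
ft_force: [0.4, 0.1, -0.2]
width: 0.0852
grasp_force: 0.0
```

View pics/end.png

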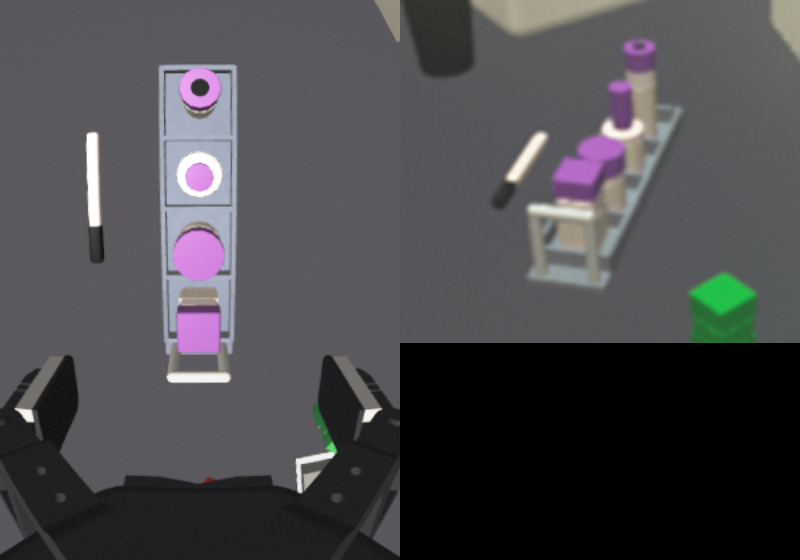

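All four stand upright and free in their bays. From the far end they are slim (200,88), dropper (199,177), wide (198,254) and square (198,328), with the square next to the handle. The gripper is clear.

```bash
python3 -c "
from station import order
print(order.sign_off())"
```

```text
the job is handed in; nothing more can be done
None
```

All four containers now stand upright and free in the analyser rack in reversed order (slim farthest from its handle, then dropper, wide, and square next to it), and the job is handed in at about 33 s on the robot's clock; the sign-off gave no verdict.

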